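Swing the prep board home and hook it

TASK

The white cutting board in front of the topping rail has been swung out on its stud for cleaning. Push it near its free front corner so that it pivots on that stud until you feel its back edge press firmly on the stop, then turn the keeper hook by its knob until its toe clamps the front edge and the board is held tight, without play, between hook and stop. Work by feel and gently, never pressing on board or hook with more than 20 N, and leave everything else standing where it is.

Things in the scene. Friction and masses are not known exactly. Their poses are not given: they have to be found in the camera images.
- prep_unit: Stainless topping rail (920 wide, 310 deep, 225 high, fixed) with a flat ledge. Origin on the table below the middle of the rail's front face; x away from the robot into the rail, y left. The ledge reaches 250 in front of that face and 325 to 335 to either side; its top is 8 above the table. On it stand the pivot stud (12 dia, top 32 above the table), the stop and the hook.
- board: White plastic cutting board, 300 x 170 x 18, loose on the ledge (top 26 above the table), its 13 hole over the pivot stud. Origin: hole centre, underside. It reaches from y +25 to -275 and x -145 (front edge) to +25 (back edge). Home, its axes are parallel to prep_unit's within 0.02 rad; at the start it is turned 0.25 to 0.45 rad clockwise, its right end toward the robot.
- board_corner (a point): The board's free front right corner, half-way up its thickness (board frame x -145, y -275). Pushed on the front edge near here (a fingertip 10 to 22 above the table) the board turns anticlockwise about the pivot stud, the push point moving on an arc; friction resists with about 1 to 4 N and holds it where it is left.
- board_back (a point): Point of the board's back edge that meets the stop, half-way up (board frame x 25, y -250).
- pivot_stud (a point): Top centre of the pivot stud (12 dia, left), prep_unit frame x -60, y +115.
- stop: Eccentric stop behind the board's right end: origin on its screw's axis at the ledge, prep_unit frame x -24, y -135. The steel collar (22 dia, 8 to 30 above the table) is clamped off-centre, set differently each time and not measured: the back edge meets it when board_back is 7 to 15 mm in front of this axis. Rigid: the force rises steeply, to 20 N within 1 to 3 mm.
- hook_screw (a point): Turning axis (vertical) of the keeper hook, on the ledge right of the board, prep_unit frame x -145, y -180.
- hook_knob (a point): Centre of the hook's upright black knob: 16 dia, 29 to 59 above the table, 76 from hook_screw. The hook is an L of steel bar (11 to 23 above the table): an arm from the screw to the knob, then a 38 mm toe with a round end of 6 radius. Clamped, the knob is about straight in front of the screw (prep_unit -x, within 0.12 rad) and the toe points left, before the board's corner.
- hook (a joint): Turn of the hook in rad: 0 wide open, growing clockwise from above; 0 to 0.3 at the start. At 1.0 the knob is straight in front of the screw. With the board home the toe meets its front edge at 0.88 to 1.12, as the stop is set, and turning on clamps it. Friction takes about 3.5 N at the knob and holds the hook and its clamping where left; push to about 10 N at the knob to clamp.
- squeeze_bottle: Clear squeeze bottle, 62 dia, 205 high, on the ledge left of the board; origin at the underside. Leave alone.
- shaker: Steel shaker, 50 dia, 72 high, on the ledge behind the hook; origin at the underside. Leave alone.
- bowl: Steel bowl, 150 dia, 60 high, on the table. Leave alone.
- deli_tub: Clear tub with white lid, 118 dia, 80 high, on the table. Leave alone.
- mug: White mug, 80 dia, 90 high, on the table. Leave alone.
- spatula: Spatula lying on the table. Leave alone.
- scraper: Bench scraper (blade 100 x 150 x 4, black grip) lying on the table. Leave alone.

How it is judged:
On the way, in this order (a step that is already met when the one before it is completed fails the run):
1. the board is pressed firmly home on the stop, on its stud, while the hook is still open (contact force between board and stop above 1 N and horizontal distance between board and pivot_stud below 0.004 m and angle between board's own z axis and vertical below 0.03 rad and value of joint hook below 0.8 rad), for 0.1 s.
2. the hook's toe clamps the board against the stop (contact force between hook and board above 0.5 N and contact force between board and stop above 0.5 N and value of joint hook above 0.85 rad), for 0.2 s.
At the end, for the whole second after the job is handed in: The board lies flat on its pivot stud, clamped without play: its back edge presses on the stop and the hook's toe on its front edge with over 0.5 N each, the hook is turned past 0.85 rad, and board and hook are at rest (all of step 2 and horizontal distance between board and pivot_stud below 0.004 m and angle between board's own z axis and vertical below 0.03 rad and linear speed of board below 0.01 m/s and velocity of joint hook between -0.05 and 0.05 rad/s); the robot touches nothing.
It fails at once if the robot presses on the board with more than 20 N (contact force between any of the fingers, the arm and board above 20 N).
It fails at once if the robot presses on the hook with more than 20 N (contact force between any of the fingers, the arm and hook above 20 N).
It fails at once if another thing is shifted by more than 20 mm or tipped (distance of any of squeeze_bottle, shaker, bowl, deli_tub, mug, spatula, scraper from where it was at the start of the episode above 0.02 m or angle between any of squeeze_bottle, shaker, bowl, deli_tub, mug, spatula, scraper's own z axis and vertical above 0.35 rad).
It fails at once if the board is lifted or pulled off its stud (horizontal distance between board and pivot_stud above 0.006 m or angle between board's own z axis and vertical above 0.08 rad).
It also fails if it takes over 58 s, if anything falls off the work surface, if the arm or the gripper's body presses on something with over 40 N, if the wrist force passes 120 N, or if a joint passes its speed limit or range.

ROBOT

A 6-joint arm with a two-finger parallel gripper is mounted at the origin on the work surface. World frame = base frame: x ahead of the robot, y to its left, z up, the work surface at z = 0. Lengths are in m, angles in rad, forces in N, time in s.
With the tool pointing down it reaches from about 0.35 to 0.975 m from the base axis. Payload 4.9 kg.
Tool frame: the origin (TCP) lies midway between the tips of the shut fingers; the grasp point (between the pads) lies 19 mm behind it; z points along the fingers, y is the direction in which the jaws open and shut (so a half turn about z gives the same grasp; the last joint's range is limited). The gripper opens to 85 mm and grips with 20 to 120 N. Pads are 22 mm wide; open, the fingers measure 114 mm over their backs; the gripper's body (76 mm by 85 mm) begins 54 mm behind the grasp point. The pads swing forward as they close: fully open they stand 13 mm farther back than shut.
Start: joints at [1.095, 0.053, 1.613, -0, 1.476, -0.119], TCP at [0.218, 0.586, 0.231] pointing down, gripper open.
Joint ranges: [-3.01, 3.01], [-1.01, 2.22], [0.06, 2.58], [-1.02, 4.17], [0.09, 2.62], [-3.14, 3.14]. Speed limits (rad/s): [2.57, 2.57, 3.14, 3.14, 3.14, 3.14].

INTERFACE

Orientations are given as a rotation vector (axis times angle).
In Python, from station import ctrl gives the robot as it stands.
- The arm moves only by the tool jog_arm, never from a script. Its argument "steps" is a list of rows, each an object of numbers: "dx", "dy", "dz": the shift along the world's x, y, z in units of 60 mm (1.0 is 60 mm); "twist": the turn about the world's z in units of 10 degrees (1.0 is 10 degrees). A call has 1 to 5 rows; each row is the pose to reach, as a shift and turn from the pose measured when the call began; what a row does not reach only later rows make up. A row lasts 1/8 s, in which the tool goes at most 62.5 mm and 10.7 degrees, less where a joint would pass 70% of its speed; a pose out of reach is approached as far as the arm can. A call with a gripper value outside its range is refused whole. "gripper" is the closure in counts, from 0 (fully open) to 255 (shut), set as the call begins (left out, the last holds). The fingers move at their own pace and stop on an object; "newtons" is the grip in N (left out, the last holds). Time passes only in rows, so rows that repeat a pose let the fingers close. It gives the time, the measured TCP pose, the force and the opening at its end, in the units of the state.
- ctrl.get_obs(): the state, without advancing time (a new reading comes with each control period).
- ctrl.get_image(name): name is "side" or "top" or "wrist"; returns a dict with "frame" (420x560x3 uint8, red, green, blue), "range_z" (420x560 float32, m along the optical axis (not along the pixel's ray), 0 where there is no reading), "fx", "fy", "cx", "cy" (pixels), "extrinsics" (4x4, takes a point from camera to world coordinates). Camera axes: x right, y down, z forward; pixel columns grow to the right and rows downward; lengths in m; the calibration is good to about 2 mm. A picture is of the moment at which its call begins.
- ctrl.finish_job(): hands the job in, once; it reports no verdict.
The state is a dict: "t": time; "q": joint angles; "dq": joint speeds; "effort": joint torques, N m; "tool_pos": TCP position; "tool_rot": TCP orientation; "contact_force": force on the tool from outside, world axes, zero at the start; "wrist_torque": the same for the moment, N m; "opening": finger opening in m.
Only numpy, scipy, OpenCV 4.12 (cv2) and the standard library are available. Lean on these libraries where they do the work, as an engineer would, in place of code of your own. Each camera call takes 0.05 s, during which the arm holds its last target.

## Working session

There is one attempt and no reset: what is moved stays moved. The work goes in short steps, Python scripts to look and compute and a tool call to move; the robot and the scene stay as the last step left them, time stands still between calls to the robot, and variables do not carry over. Pictures are saved under pics/ and viewed, and the job is handed in when it is done.

Besides the shell and the picture viewer there is one more tool, called after ">>>" as name(argument=value, ...) on one line, values as JSON. jog_arm: Moves the arm, as the interface text tells. Its arguments: {"type":"object","properties":{"steps":{"type":"array"},"gripper":{"type":"number"},"newtons":{"type":"number"}},"required":["steps"]}

```bash
ls; mkdir -p pics; cat > h.py <<'E'
import numpy as np,cv2
from station import ctrl
def snap(n,f):
    im=ctrl.get_image(n); cv2.imwrite(f'pics/{f}.png',im['frame'][:,:,::-1]); np.savez(f'pics/{f}.npz',**im); return im
def ray(im,u,v,z):
    # point at world height z
    E=im['extrinsics'];d=E[:3,:3]@np.array([(u-im['cx'])/im['fx'],(v-im['cy'])/im['fy'],1.]);o=E[:3,3]
    return o+d*(z-o[2])/d[2]
def dep(im,u,v):
    r=im['range_z'][int(v),int(u)]
    return (im['extrinsics']@np.array([(u-im['cx'])/im['fx']*r,(v-im['cy'])/im['fy']*r,r,1]))[:3]
E
python3 - <<'E'
from h import *
o=ctrl.get_obs();print(o)
for n in('top','side'):
    im=snap(n,n+'0');print(n,im['extrinsics'].round(3),im['fx'],im['cx'],im['cy'])
E
```

```text
pics
{'t': 0.0, 'q': array([ 1.09500001e+00,  5.33672337e-02,  1.61427201e+00, -1.12935702e-05,
        1.47601714e+00, -1.19011939e-01]), 'dq': array([-9.21885445e-04,  1.31360236e-03, -1.30468239e-03,  7.00437608e-05,
        2.29352227e-04,  8.28123928e-05]), 'effort': array([-5.16854889e-04, -3.93680978e+01, -3.70179927e+01, -1.77190377e-04,
        7.23450183e-03, -4.38232448e-06]), 'tool_pos': array([0.21801344, 0.58508293, 0.23006973]), 'tool_rot': array([-0.55736044, -3.09115063,  0.00310397]), 'contact_force': array([ 0.29957056,  1.05770244, -0.13057218]), 'wrist_torque': array([ 0.00985782, -0.00668873, -0.02708484]), 'opening': 0.08545210034749195}
top [[ 0.015 -0.99   0.141  0.339]
 [-1.    -0.017 -0.015  0.036]
 [ 0.018 -0.141 -0.99   1.435]
 [ 0.     0.     0.     1.   ]] 488.7325610801437 277.0384710673374 202.5964938932215
side [[ 0.997 -0.042  0.062  0.461]
 [-0.075 -0.662  0.745 -0.859]
 [ 0.009 -0.748 -0.664  0.854]
 [ 0.     0.     0.     1.   ]] 456.6349667693089 281.6337174734566 210.43493409830634
```

View pics/top0.png

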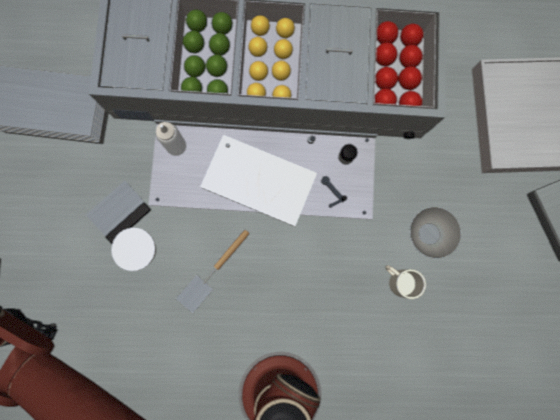

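View pics/side0.png

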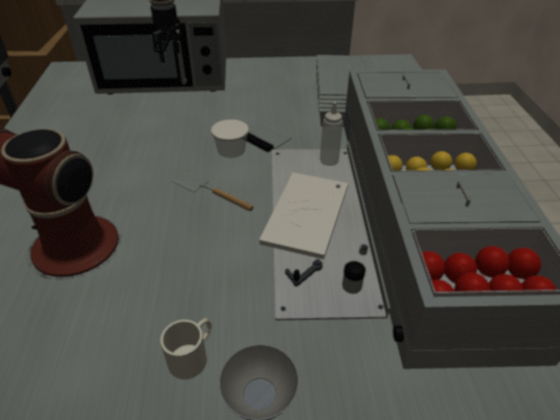

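The top view shows the stud near (228,145), the free front corner near (296,224), the stop at (311,139), the hook screw at (325,181), the knob at (343,198) and the shaker at (347,153). I'll enlarge that area.

```bash
python3 - <<'E'
from h import *
for f,(a,b,c,d),k in(('top0',(195,125,385,225),4),('side0',(240,160,400,320),4)):
    im=cv2.imread(f'pics/{f}.png')[b:d,a:c]; cv2.imwrite(f'pics/{f}c.png',cv2.resize(im,None,fx=k if f[0]=='t' else 3.7,fy=k if f[0]=='t' else 3.7,interpolation=cv2.INTER_CUBIC))
E
```

```text
(no output)
```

View pics/top0c.png

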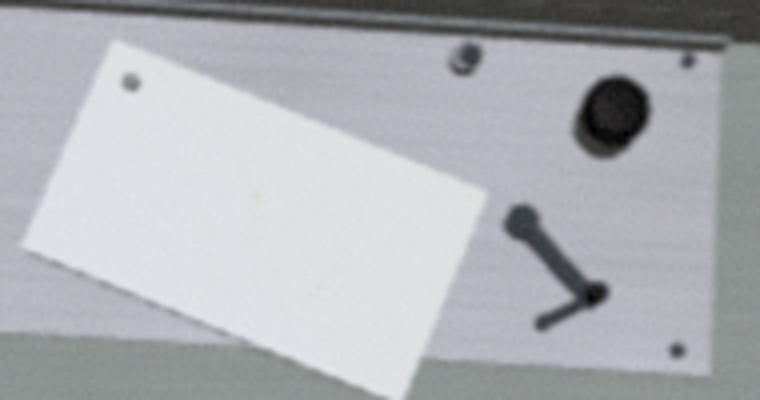

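View pics/side0c.png

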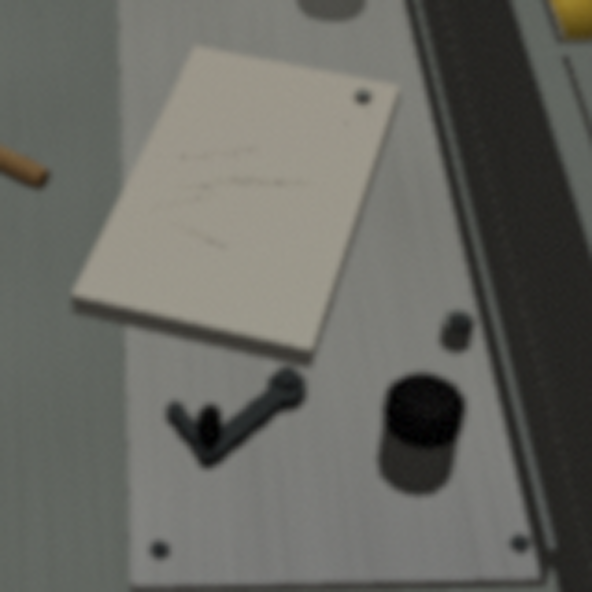

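```bash
python3 - <<'E'
from h import *
im=dict(np.load('pics/top0.npz'))
P={}
for n,u,v,z in(('stud',227.75,145.5,.032),('BL',223,135,.026),('BR',316.5,172.5,.026),('FR',295.75,225.5,.026),('FL',200.5,186,.026),('screw',325.25,180.5,.025),('knob',344,198,.059),('toe',330.25,206.25,.023),('stop',312.5,138.75,.03),('shak',349,153,.07)):
    P[n]=ray(im,u,v,z)[:2];print(n,P[n].round(4),dep(im,u,v).round(3))
d=lambda a,b:np.linalg.norm(P[a]-P[b]).round(4)
for a,b,e in(('BL','BR',.3),('FL','FR',.3),('BL','FL',.17),('BR','FR',.17),('stud','BL',.0354),('stud','screw',np.hypot(.085,.295)),('stud','FR',np.hypot(.145,.275)),('knob','screw',.076),('toe','knob',.038),('stud','stop',np.hypot(.036,.25))):print(a,b,d(a,b),round(e,4))
v=P['screw']-P['stud'];psi=np.arctan2(v[1],v[0])-np.arctan2(-.295,-.085);psi=(psi+np.pi)%(2*np.pi)-np.pi
print('unit yaw from stud-screw',psi)
v=P['BR']-P['BL']+P['FR']-P['FL'];print('board yaw',np.arctan2(v[1],v[0])+np.pi/2)
R=np.array([[np.cos(psi),-np.sin(psi)],[np.sin(psi),np.cos(psi)]])
O=(P['stud']+P['screw'])/2-R@np.array([(-.06-.145)/2,(.115-.18)/2]);print('O',O)
for n in P:print(n,(R.T@(P[n]-O)).round(4))
E
```

```text
stud [0.7061 0.1615] [0.705 0.161 0.035]
BL [0.7394 0.177 ] [0.739 0.177 0.027]
BR [ 0.6311 -0.101 ] [ 0.634 -0.103  0.01 ]
FR [ 0.4736 -0.0414] [ 0.473 -0.041  0.029]
FL [0.5848 0.2379] [0.588 0.24  0.009]
screw [ 0.6078 -0.127 ] [ 0.605 -0.125  0.038]
knob [ 0.5515 -0.1767] [ 0.552 -0.177  0.058]
toe [ 0.532  -0.1419] [ 0.532 -0.142  0.021]
stop [ 0.732  -0.0884] [ 0.731 -0.088  0.034]
shak [ 0.6807 -0.19  ] [ 0.679 -0.189  0.076]
BL BR 0.2984 0.3
FL FR 0.3006 0.3
BL FL 0.1662 0.17
BR FR 0.1684 0.17
stud BL 0.0367 0.0354
stud screw 0.3047 0.307
stud FR 0.3086 0.3109
knob screw 0.0752 0.076
toe knob 0.0399 0.038
stud stop 0.2513 0.2526
unit yaw from stud-screw -0.04780073918527794
board yaw -0.37501340198913957
O [0.76089938 0.04484381]
stud [-0.0603  0.1139]
BL [-0.0278  0.131 ]
BR [-0.1227 -0.1519]
FR [-0.2828 -0.0998]
FL [-0.1852  0.1845]
screw [-0.1447 -0.1789]
knob [-0.1986 -0.2313]
toe [-0.2197 -0.1974]
stop [-0.0225 -0.1345]
shak [-0.0688 -0.2384]
```

Dimensions check out to within 2–4 mm. The rail's yaw is about -0.048, the board's about -0.375, and the hook is at about 0.23. I'm closing the gripper and moving the tool to just in front of the free corner.

>>> jog_arm(steps=[{"dx":0.36,"dy":-0.92},{"dx":0.72,"dy":-1.84},{"dx":1.08,"dy":-2.76},{"dx":1.44,"dy":-3.68},{"dx":1.8,"dy":-4.6}], gripper=255, newtons=60)

```text
validation failed for argument at $.st...
```

>>> jog_arm(steps=[{"dx":0.36,"dy":-0.92},{"dx":0.72,"dy":-1.84},{"dx":1.08,"dy":-2.76},{"dx":1.44,"dy":-3.68},{"dx":1.8,"dy":-4.6}])

```text
validation failed for argument at $.st...
```

>>> jog_arm(steps=[{"dx":0.36,"dy":-0.92,"dz":0.0,"twist":0.0},{"dx":0.72,"dy":-1.84,"dz":0.0,"twist":0.0},{"dx":1.08,"dy":-2.76,"dz":0.0,"twist":0.0},{"dx":1.44,"dy":-3.68,"dz":0.0,"twist":0.0},{"dx":1.8,"dy":-4.6,"dz":0.0,"twist":0.0}], gripper=255, newtons=60)

```text
t: 0.72
tool_pos: [0.3261, 0.3073, 0.2297]
tool_rot: [-0.556, -3.091, 0.003]
contact_force: [0.8, 0.1, 0.6]
opening: -0.0001
```

>>> jog_arm(steps=[{"dx":0.36,"dy":-0.92,"dz":0.0,"twist":0.0},{"dx":0.72,"dy":-1.84,"dz":0.0,"twist":0.0},{"dx":1.08,"dy":-2.76,"dz":0.0,"twist":0.0},{"dx":1.5,"dy":-3.7,"dz":-0.2,"twist":0.0},{"dx":1.9,"dy":-4.6,"dz":-0.6,"twist":0.0}])

```text
t: 1.35
tool_pos: [0.4406, 0.0306, 0.195]
tool_rot: [0.557, 3.089, -0.003]
contact_force: [1.2, 1.1, -0.4]
opening: 0.0
```

```bash
python3 - <<'E'
from h import *
o=ctrl.get_obs();print(o['t'],o['tool_pos'],o['contact_force'])
E
```

```text
1.35 [0.44059883 0.03062149 0.19504439] [ 1.15082154  1.14144188 -0.36475816]
```

>>> jog_arm(steps=[{"dx":0.1,"dy":-0.5,"dz":-0.8,"twist":0.0},{"dx":0.12,"dy":-0.51,"dz":-1.6,"twist":0.0},{"dx":0.12,"dy":-0.51,"dz":-2.4,"twist":0.0},{"dx":0.12,"dy":-0.51,"dz":-2.97,"twist":0.0},{"dx":0.12,"dy":-0.51,"dz":-2.97,"twist":0.0}])

```text
t: 1.98
tool_pos: [0.4445, 0.0005, 0.0136]
tool_rot: [-0.557, -3.087, 0.003]
contact_force: [-1.0, 0.5, 0.9]
opening: 0.0003
```

```bash
python3 - <<'E'
from h import *
im=snap('top','t1')['frame'][120:260,190:390,::-1];cv2.imwrite('pics/t1c.png',cv2.resize(im,None,fx=4,fy=4,interpolation=2))
im=snap('side','s1')['frame'][120:330,180:420,::-1];cv2.imwrite('pics/s1c.png',cv2.resize(im,None,fx=2.8,fy=2.8,interpolation=2))
E
```

```text
(no output)
```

View pics/t1c.png

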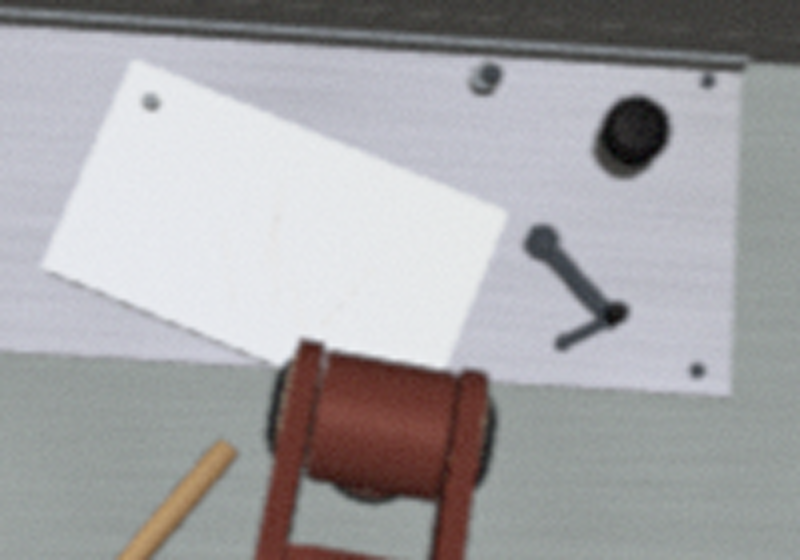

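View pics/s1c.png

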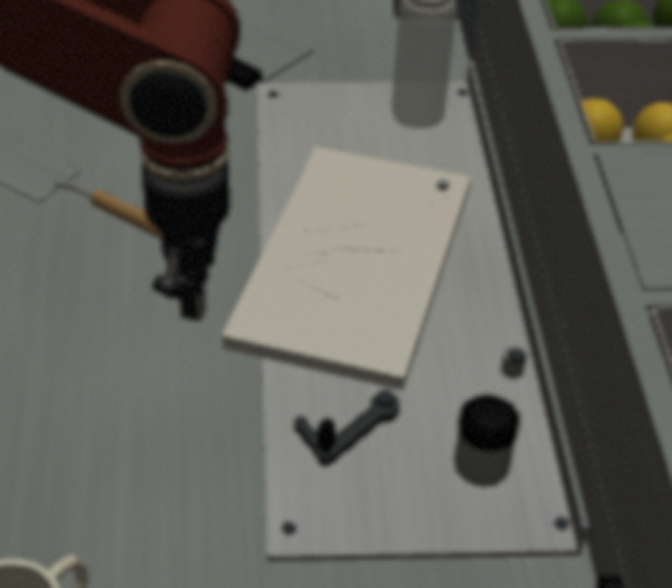

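The fingertips (TCP at 0.4445, 0.0005, 0.0136) are in front of the corner, clear of the board. Next I'll work out the arc.

```bash
python3 - <<'E'
import numpy as np
from h import ctrl
print(ctrl.get_obs()['tool_pos'])
S=np.array([.7061,.1610])
for th in np.arange(-.375,-.02,.025):
    c,s=np.cos(th),np.sin(th); x,y=-.156,-.245
    p=S+[c*x-s*y,s*x+c*y]; print(round(th,3),p.round(4))
E
```

```text
[ 4.48228618e-01 -1.00249518e-05  1.75783150e-02]
-0.375 [ 0.4712 -0.0098]
-0.35 [ 0.4755 -0.0157]
-0.325 [ 0.48   -0.0214]
-0.3 [ 0.4847 -0.027 ]
-0.275 [ 0.4894 -0.0324]
-0.25 [ 0.4943 -0.0378]
-0.225 [ 0.4994 -0.043 ]
-0.2 [ 0.5045 -0.0481]
-0.175 [ 0.5098 -0.0531]
-0.15 [ 0.5152 -0.0579]
-0.125 [ 0.5208 -0.0626]
-0.1 [ 0.5264 -0.0672]
-0.075 [ 0.5322 -0.0716]
-0.05 [ 0.5381 -0.0759]
-0.025 [ 0.544 -0.08 ]
```

>>> jog_arm(steps=[{"dx":0.1,"dy":-0.04,"dz":0.03,"twist":0.0},{"dx":0.2,"dy":-0.08,"dz":0.03,"twist":0.0},{"dx":0.28,"dy":-0.11,"dz":0.03,"twist":0.0},{"dx":0.34,"dy":-0.13,"dz":0.03,"twist":0.0}])

```text
t: 2.58
tool_pos: [0.4692, -0.008, 0.0197]
tool_rot: [0.557, 3.088, -0.003]
contact_force: [-0.5, -0.4, 0.3]
opening: 0.0001
```

>>> jog_arm(steps=[{"dx":0.04,"dy":-0.05,"dz":-0.03,"twist":0.05},{"dx":0.08,"dy":-0.1,"dz":-0.06,"twist":0.1},{"dx":0.12,"dy":-0.15,"dz":-0.06,"twist":0.15},{"dx":0.18,"dy":-0.22,"dz":-0.06,"twist":0.28},{"dx":0.18,"dy":-0.22,"dz":-0.06,"twist":0.28}])

```text
t: 3.2
tool_pos: [0.4805, -0.0216, 0.0162]
tool_rot: [0.481, 3.1, -0.003]
contact_force: [0.3, -0.6, 0.0]
opening: -0.0002
```

>>> jog_arm(steps=[{"dx":0.06,"dy":-0.06,"dz":0.0,"twist":0.1},{"dx":0.12,"dy":-0.13,"dz":0.0,"twist":0.2},{"dx":0.18,"dy":-0.2,"dz":0.0,"twist":0.3},{"dx":0.24,"dy":-0.27,"dz":0.0,"twist":0.43}])

```text
t: 3.7
tool_pos: [0.4952, -0.0382, 0.0161]
tool_rot: [0.363, 3.116, -0.002]
contact_force: [-0.4, 0.1, -0.5]
opening: 0.0003
```

```bash
python3 - <<'E'
from h import *
im=snap('side','s2')['frame'][120:330,180:420,::-1];cv2.imwrite('pics/s2c.png',cv2.resize(im,None,fx=2.8,fy=2.8,interpolation=2))
print(ctrl.get_obs()['contact_force'])
E
```

```text
[-1.71174844  0.02801916 -0.81959942]
```

View pics/s2c.png

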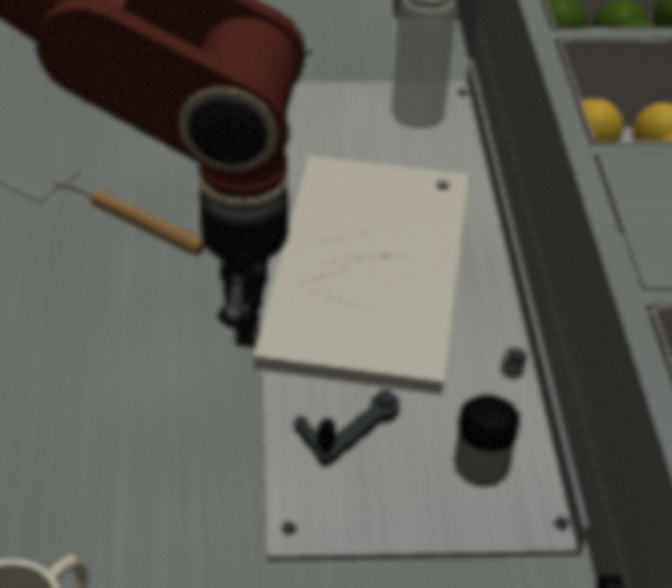

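The board is turning with the fingertip; friction feels like about 1–2 N. I'll keep following the arc.

>>> jog_arm(steps=[{"dx":0.08,"dy":-0.08,"dz":0.0,"twist":0.12},{"dx":0.16,"dy":-0.16,"dz":0.0,"twist":0.25},{"dx":0.24,"dy":-0.24,"dz":0.0,"twist":0.38},{"dx":0.32,"dy":-0.31,"dz":0.0,"twist":0.5},{"dx":0.4,"dy":-0.38,"dz":0.0,"twist":0.62}])

```text
t: 4.38
tool_pos: [0.5202, -0.0617, 0.0165]
tool_rot: [0.191, 3.13, -0.002]
contact_force: [-1.0, 1.7, 0.3]
opening: 0.0
```

>>> jog_arm(steps=[{"dx":0.04,"dy":-0.03,"dz":0.0,"twist":0.06},{"dx":0.08,"dy":-0.06,"dz":0.0,"twist":0.12},{"dx":0.11,"dy":-0.09,"dz":0.0,"twist":0.18},{"dx":0.13,"dy":-0.1,"dz":0.0,"twist":0.22},{"dx":0.14,"dy":-0.11,"dz":0.0,"twist":0.24}])

```text
t: 5.0
tool_pos: [0.5286, -0.0683, 0.0165]
tool_rot: [0.125, 3.133, -0.002]
contact_force: [-1.2, 0.0, 0.9]
opening: 0.0
```

>>> jog_arm(steps=[{"dx":0.01,"dy":-0.01,"dz":0.0,"twist":0.04},{"dx":0.02,"dy":-0.02,"dz":0.0,"twist":0.08},{"dx":0.03,"dy":-0.02,"dz":0.0,"twist":0.1}])

```text
t: 5.38
tool_pos: [0.5303, -0.0696, 0.0165]
tool_rot: [0.097, 3.134, -0.002]
contact_force: [-1.7, -1.0, 1.4]
opening: -0.0001
```

>>> jog_arm(steps=[{"dx":0.01,"dy":-0.01,"dz":0.0,"twist":0.02},{"dx":0.02,"dy":-0.02,"dz":0.0,"twist":0.04},{"dx":0.03,"dy":-0.02,"dz":0.0,"twist":0.06}])

```text
t: 5.75
tool_pos: [0.5321, -0.0709, 0.0164]
tool_rot: [0.08, 3.135, -0.003]
contact_force: [-1.8, -0.3, 1.0]
opening: -0.0004
```

>>> jog_arm(steps=[{"dx":0.01,"dy":-0.01,"dz":0.0,"twist":0.02},{"dx":0.02,"dy":-0.02,"dz":0.0,"twist":0.04}])

```text
t: 6.0
tool_pos: [0.5334, -0.0721, 0.0165]
tool_rot: [0.069, 3.135, -0.002]
contact_force: [-0.4, 1.0, -0.6]
opening: -0.0002
```

>>> jog_arm(steps=[{"dx":0.01,"dy":0.0,"dz":0.0,"twist":0.02},{"dx":0.02,"dy":-0.01,"dz":0.0,"twist":0.04}])

```text
t: 6.25
tool_pos: [0.5346, -0.0728, 0.0164]
tool_rot: [0.058, 3.136, -0.002]
contact_force: [-1.7, -0.1, 1.4]
opening: -0.0
```

>>> jog_arm(steps=[{"dx":0.01,"dy":-0.01,"dz":0.0,"twist":0.02},{"dx":0.02,"dy":-0.01,"dz":0.0,"twist":0.04}])

```text
t: 6.5
tool_pos: [0.5357, -0.0735, 0.0164]
tool_rot: [0.046, 3.136, -0.003]
contact_force: [-2.4, -0.6, 1.2]
opening: -0.0001
```

```bash
python3 - <<'E'
from h import *
im=snap('top','t3')['frame'][120:260,190:390,::-1];cv2.imwrite('pics/t3c.png',cv2.resize(im,None,fx=4,fy=4,interpolation=2))
print(ctrl.get_obs()['contact_force'])
E
```

```text
[-2.1909951  -1.42434203  0.52708547]
```

View pics/t3c.png

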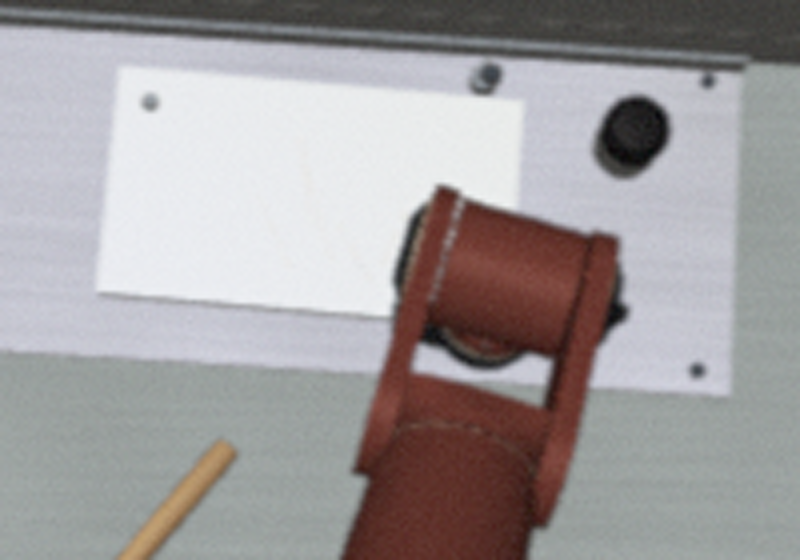

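The board's back edge is about 1–2 px (about 3 mm) from the stop. I'll keep creeping forward.

>>> jog_arm(steps=[{"dx":0.01,"dy":-0.01,"dz":0.0,"twist":0.02},{"dx":0.02,"dy":-0.01,"dz":0.0,"twist":0.04}])

```text
t: 6.8
tool_pos: [0.5369, -0.0743, 0.0164]
tool_rot: [0.035, 3.136, -0.003]
contact_force: [-2.5, -0.6, 1.3]
opening: 0.0001
```

>>> jog_arm(steps=[{"dx":0.01,"dy":0.0,"dz":0.0,"twist":0.02},{"dx":0.02,"dy":-0.01,"dz":0.0,"twist":0.04}])

```text
t: 7.05
tool_pos: [0.5381, -0.0749, 0.0163]
tool_rot: [0.024, 3.137, -0.003]
contact_force: [-2.6, -0.7, 0.4]
opening: -0.0002
```

>>> jog_arm(steps=[{"dx":0.01,"dy":0.0,"dz":0.0,"twist":0.02},{"dx":0.01,"dy":-0.01,"dz":0.0,"twist":0.02}])

```text
t: 7.3
tool_pos: [0.5389, -0.0753, 0.0163]
tool_rot: [0.018, 3.136, -0.003]
contact_force: [-0.3, 0.8, -0.2]
opening: -0.0002
```

>>> jog_arm(steps=[{"dx":0.01,"dy":0.0,"dz":0.0,"twist":0.0},{"dx":0.02,"dy":-0.01,"dz":0.0,"twist":0.0}])

```text
t: 7.55
tool_pos: [0.5401, -0.0759, 0.0163]
tool_rot: [0.018, 3.136, -0.002]
contact_force: [-1.8, -0.1, -0.1]
opening: -0.0003
```

>>> jog_arm(steps=[{"dx":0.01,"dy":-0.01,"dz":0.0,"twist":0.0},{"dx":0.02,"dy":-0.01,"dz":0.0,"twist":0.0}])

```text
t: 7.8
tool_pos: [0.541, -0.0764, 0.0163]
tool_rot: [0.018, 3.137, -0.002]
contact_force: [-4.2, -0.1, 2.7]
opening: 0.0
```

```bash
python3 - <<'E'
from h import *
print(ctrl.get_obs()['contact_force'])
im=snap('top','t4')['frame'][130:160,290:340,::-1];cv2.imwrite('pics/t4c.png',cv2.resize(im,None,fx=14,fy=14,interpolation=2))
print(ctrl.get_obs()['contact_force'])
E
```

```text
[-4.22512072 -0.08212043  2.71048211]
[-3.39540875  0.68267044  1.6948329 ]
```

View pics/t4c.png

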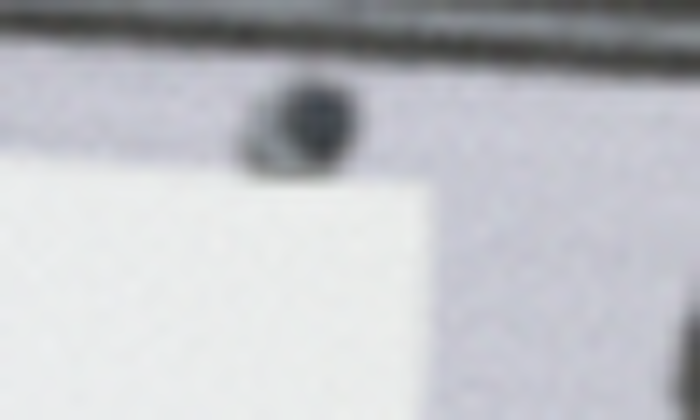

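The force is rising to 4 N and the back edge now touches the stop at about (300,180) in the crop. I'll press a little more.

>>> jog_arm(steps=[{"dx":0.005,"dy":0.0,"dz":0.0,"twist":0.0},{"dx":0.005,"dy":0.0,"dz":0.0,"twist":0.0}])

```text
t: 8.1
tool_pos: [0.541, -0.0764, 0.0162]
tool_rot: [0.018, 3.138, -0.002]
contact_force: [-4.4, 0.5, 2.4]
opening: 0.0004
```

>>> jog_arm(steps=[{"dx":0.005,"dy":0.0,"dz":0.0,"twist":0.0},{"dx":0.005,"dy":0.0,"dz":0.0,"twist":0.0}])

```text
t: 8.35
tool_pos: [0.541, -0.0764, 0.0161]
tool_rot: [0.018, 3.139, -0.002]
contact_force: [-4.9, 0.3, 2.2]
opening: 0.0001
```

>>> jog_arm(steps=[{"dx":0.015,"dy":0.0,"dz":0.0,"twist":0.0},{"dx":0.015,"dy":0.0,"dz":0.0,"twist":0.0}])

```text
t: 8.6
tool_pos: [0.5411, -0.0764, 0.0159]
tool_rot: [0.018, 3.141, -0.002]
contact_force: [-6.4, -0.9, 4.0]
opening: -0.0003
```

>>> jog_arm(steps=[{"dx":0.02,"dy":0.0,"dz":0.0,"twist":0.0},{"dx":0.02,"dy":0.0,"dz":0.0,"twist":0.0}])

```text
t: 8.85
tool_pos: [0.541, -0.0764, 0.0154]
tool_rot: [-0.017, -3.139, 0.002]
contact_force: [-8.4, -0.5, 3.5]
opening: -0.0001
```

Firm contact: 8.4 N without the tool advancing. I'll hold briefly, then back off.

>>> jog_arm(steps=[{"dx":0.01,"dy":0.0,"dz":0.01,"twist":0.0},{"dx":0.01,"dy":0.0,"dz":0.01,"twist":0.0}])

```text
t: 9.1
tool_pos: [0.541, -0.0763, 0.0155]
tool_rot: [-0.017, -3.137, 0.002]
contact_force: [-4.8, -1.8, 1.6]
opening: -0.0005
```

>>> jog_arm(steps=[{"dx":-0.1,"dy":0.0,"dz":0.05,"twist":0.0},{"dx":-0.4,"dy":0.0,"dz":0.1,"twist":0.0},{"dx":-0.8,"dy":0.0,"dz":0.4,"twist":0.0},{"dx":-1.0,"dy":0.0,"dz":1.2,"twist":0.0},{"dx":-1.0,"dy":0.0,"dz":1.8,"twist":0.0}])

```text
t: 9.72
tool_pos: [0.4815, -0.0764, 0.1259]
tool_rot: [0.018, 3.141, -0.003]
contact_force: [1.3, 0.3, 1.0]
opening: 0.0003
```

```bash
python3 - <<'E'
from h import *
im=snap('side','s5')['frame'][160:320,240:400,::-1];cv2.imwrite('pics/s5c.png',cv2.resize(im,None,fx=3.7,fy=3.7,interpolation=2))
im=snap('top','t5')['frame'][125:245,195:385,::-1];cv2.imwrite('pics/t5c.png',cv2.resize(im,None,fx=4,fy=4,interpolation=2))
print(ctrl.get_obs()['contact_force'])
E
```

```text
[ 1.13736503 -0.11031074  0.36491571]
```

View pics/s5c.png

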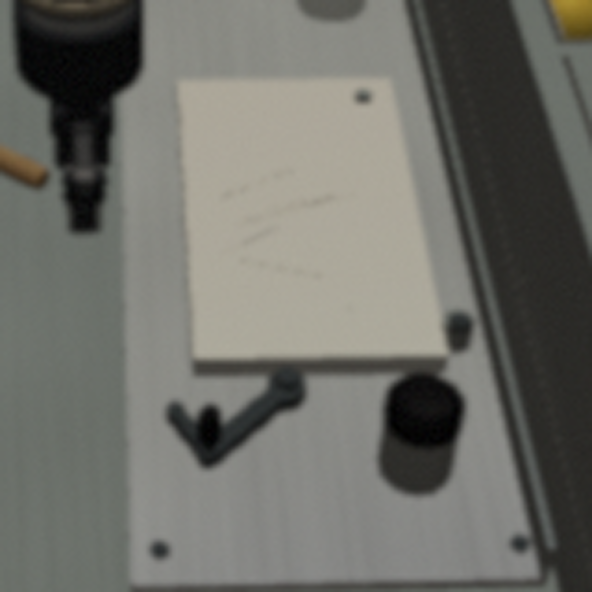

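View pics/t5c.png

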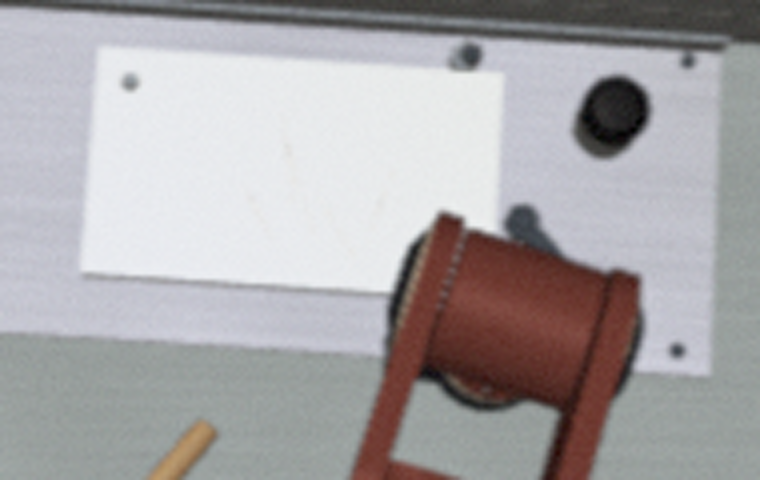

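The board is home against the stop with the hook still open. Next I'll plan the push on the knob.

```bash
python3 - <<'E'
import numpy as np
S=np.array([.6075,-.1265])
for d in(.04,.0225):
  for f in np.arange(.73,-.2,-.1):
    p=S+.076*np.array([-np.cos(f),-np.sin(f)])-d*np.array([-np.sin(f),np.cos(f)])
    print(d,'h',round(1-(f+.048),2),p.round(4),'twist',round(np.degrees(f+.011)/10,2))
E
```

```text
0.04 h 0.22 [ 0.5775 -0.207 ] twist 4.25
0.04 h 0.32 [ 0.5697 -0.2036] twist 3.67
0.04 h 0.42 [ 0.5621 -0.1994] twist 3.1
0.04 h 0.52 [ 0.5551 -0.1945] twist 2.53
0.04 h 0.62 [ 0.5486 -0.189 ] twist 1.95
0.04 h 0.72 [ 0.5426 -0.1828] twist 1.38
0.04 h 0.82 [ 0.5373 -0.176 ] twist 0.81
0.04 h 0.92 [ 0.5327 -0.1688] twist 0.23
0.04 h 1.02 [ 0.5289 -0.1611] twist -0.34
0.04 h 1.12 [ 0.5258 -0.1531] twist -0.91
0.0225 h 0.22 [ 0.5659 -0.1939] twist 4.25
0.0225 h 0.32 [ 0.5593 -0.1895] twist 3.67
0.0225 h 0.42 [ 0.5533 -0.1843] twist 3.1
0.0225 h 0.52 [ 0.5478 -0.1786] twist 2.53
0.0225 h 0.62 [ 0.5429 -0.1724] twist 1.95
0.0225 h 0.72 [ 0.5386 -0.1657] twist 1.38
0.0225 h 0.82 [ 0.5351 -0.1587] twist 0.81
0.0225 h 0.92 [ 0.5322 -0.1513] twist 0.23
0.0225 h 1.02 [ 0.5301 -0.1436] twist -0.34
0.0225 h 1.12 [ 0.5288 -0.1358] twist -0.91
```

>>> jog_arm(steps=[{"dx":0.3,"dy":-0.5,"dz":0.2,"twist":1.0},{"dx":0.7,"dy":-1.1,"dz":0.2,"twist":2.0},{"dx":1.1,"dy":-1.6,"dz":0.1,"twist":3.0},{"dx":1.6,"dy":-2.15,"dz":0.0,"twist":4.0},{"dx":1.62,"dy":-2.15,"dz":0.0,"twist":4.2}])

```text
t: 10.45
tool_pos: [0.5833, -0.2082, 0.1284]
tool_rot: [-1.105, 2.93, -0.001]
contact_force: [-0.6, 0.8, -0.1]
opening: -0.0
```

>>> jog_arm(steps=[{"dx":0.0,"dy":-0.02,"dz":-0.6,"twist":0.0},{"dx":0.0,"dy":-0.02,"dz":-1.2,"twist":0.0},{"dx":0.0,"dy":-0.02,"dz":-1.48,"twist":0.0},{"dx":0.0,"dy":-0.02,"dz":-1.48,"twist":0.0}])

```text
t: 10.95
tool_pos: [0.5823, -0.2084, 0.0384]
tool_rot: [-1.105, 2.931, 0.002]
contact_force: [0.2, 1.0, 0.7]
opening: 0.0002
```

```bash
python3 - <<'E'
from h import *
im=snap('side','s6')['frame'][160:320,240:400,::-1];cv2.imwrite('pics/s6c.png',cv2.resize(im,None,fx=3.7,fy=3.7,interpolation=2))
o=ctrl.get_obs();print(o['tool_pos'],o['contact_force'])
E
```

```text
[ 0.58349716 -0.20904186  0.04006366] [-0.37788809 -1.39151122  0.39855226]
```

View pics/s6c.png

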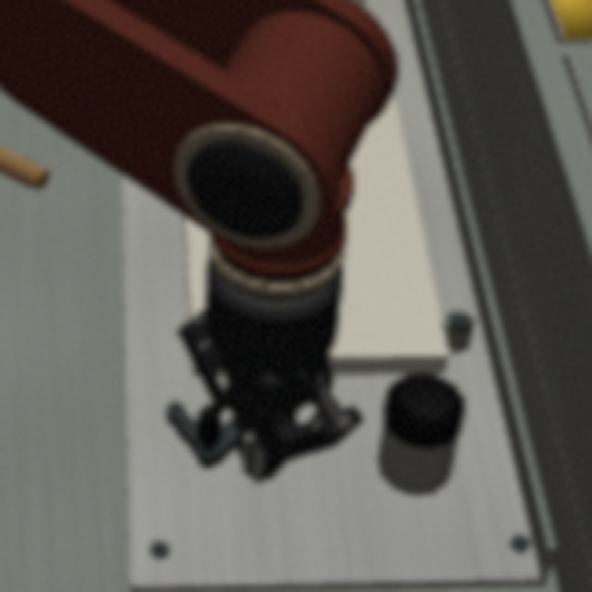

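The fingertips are beside the knob, on its far side from the toe. Approaching it now.

>>> jog_arm(steps=[{"dx":-0.06,"dy":0.05,"dz":0.0,"twist":0.0},{"dx":-0.12,"dy":0.1,"dz":0.0,"twist":0.0},{"dx":-0.18,"dy":0.15,"dz":0.0,"twist":0.0},{"dx":-0.23,"dy":0.19,"dz":0.0,"twist":0.0},{"dx":-0.26,"dy":0.22,"dz":0.0,"twist":0.0}])

```text
t: 11.62
tool_pos: [0.5676, -0.1957, 0.0401]
tool_rot: [-1.105, 2.93, -0.001]
contact_force: [-0.5, -0.4, -0.1]
opening: -0.0001
```

>>> jog_arm(steps=[{"dx":-0.03,"dy":0.02,"dz":0.0,"twist":-0.1},{"dx":-0.06,"dy":0.04,"dz":0.0,"twist":-0.2},{"dx":-0.09,"dy":0.06,"dz":0.0,"twist":-0.4},{"dx":-0.12,"dy":0.09,"dz":0.0,"twist":-0.6}])

```text
t: 12.12
tool_pos: [0.5605, -0.1908, 0.0403]
tool_rot: [-0.946, 2.985, -0.004]
contact_force: [1.1, -3.9, -0.8]
opening: 0.0002
```

>>> jog_arm(steps=[{"dx":-0.06,"dy":0.05,"dz":0.0,"twist":-0.24},{"dx":-0.12,"dy":0.11,"dz":0.0,"twist":-0.5},{"dx":-0.17,"dy":0.16,"dz":0.0,"twist":-0.8},{"dx":-0.21,"dy":0.2,"dz":0.0,"twist":-1.05},{"dx":-0.25,"dy":0.25,"dz":0.0,"twist":-1.35}])

```text
t: 12.75
tool_pos: [0.5455, -0.176, 0.0404]
tool_rot: [-0.585, 3.076, -0.007]
contact_force: [2.0, -2.0, -0.7]
opening: -0.0
```

>>> jog_arm(steps=[{"dx":-0.04,"dy":0.06,"dz":0.0,"twist":-0.2},{"dx":-0.08,"dy":0.12,"dz":0.0,"twist":-0.5},{"dx":-0.12,"dy":0.17,"dz":0.0,"twist":-0.75},{"dx":-0.145,"dy":0.23,"dz":0.0,"twist":-1.05}])

```text
t: 13.25
tool_pos: [0.5367, -0.1625, 0.0407]
tool_rot: [-0.296, 3.118, -0.01]
contact_force: [1.0, -2.1, 0.4]
opening: 0.0004
```

>>> jog_arm(steps=[{"dx":-0.01,"dy":0.03,"dz":0.0,"twist":-0.12},{"dx":-0.025,"dy":0.06,"dz":0.0,"twist":-0.25},{"dx":-0.035,"dy":0.08,"dz":0.0,"twist":-0.35}])

```text
t: 13.62
tool_pos: [0.5344, -0.1577, 0.0407]
tool_rot: [-0.199, 3.126, -0.011]
contact_force: [0.8, -3.0, -0.6]
opening: -0.0003
```

>>> jog_arm(steps=[{"dx":-0.01,"dy":0.02,"dz":0.0,"twist":-0.1},{"dx":-0.02,"dy":0.04,"dz":0.0,"twist":-0.2}])

```text
t: 13.88
tool_pos: [0.5333, -0.1553, 0.0407]
tool_rot: [-0.143, 3.129, -0.011]
contact_force: [2.0, -3.1, 0.5]
opening: -0.0001
```

>>> jog_arm(steps=[{"dx":-0.01,"dy":0.02,"dz":0.0,"twist":-0.1},{"dx":-0.015,"dy":0.03,"dz":0.0,"twist":-0.18}])

```text
t: 14.12
tool_pos: [0.5325, -0.1534, 0.0407]
tool_rot: [-0.092, 3.131, -0.012]
contact_force: [0.9, -2.9, -2.1]
opening: 0.0002
```

>>> jog_arm(steps=[{"dx":0.0,"dy":0.015,"dz":0.0,"twist":-0.06},{"dx":-0.01,"dy":0.03,"dz":0.0,"twist":-0.12}])

```text
t: 14.38
tool_pos: [0.5319, -0.1516, 0.0407]
tool_rot: [-0.058, 3.132, -0.012]
contact_force: [1.4, -3.3, -1.0]
opening: -0.0002
```

>>> jog_arm(steps=[{"dx":0.0,"dy":0.015,"dz":0.0,"twist":-0.06},{"dx":-0.01,"dy":0.03,"dz":0.0,"twist":-0.12}])

```text
t: 14.62
tool_pos: [0.5313, -0.1497, 0.0407]
tool_rot: [-0.024, 3.132, -0.012]
contact_force: [1.1, -3.1, -0.9]
opening: 0.0001
```

>>> jog_arm(steps=[{"dx":0.0,"dy":0.015,"dz":0.0,"twist":-0.06},{"dx":-0.01,"dy":0.03,"dz":0.0,"twist":-0.12}])

```text
t: 14.88
tool_pos: [0.5308, -0.1478, 0.0407]
tool_rot: [0.01, 3.132, -0.012]
contact_force: [0.9, -3.5, -1.7]
opening: -0.0002
```

>>> jog_arm(steps=[{"dx":0.0,"dy":0.015,"dz":0.0,"twist":-0.06},{"dx":-0.01,"dy":0.03,"dz":0.0,"twist":-0.12}])

```text
t: 15.12
tool_pos: [0.5303, -0.146, 0.0407]
tool_rot: [0.044, 3.131, -0.012]
contact_force: [0.5, -2.7, -0.4]
opening: -0.0002
```

```bash
python3 - <<'E'
from h import *
im=snap('side','s7')['frame'][160:320,240:400,::-1];cv2.imwrite('pics/s7c.png',cv2.resize(im,None,fx=3.7,fy=3.7,interpolation=2))
o=ctrl.get_obs();print(o['tool_pos'],o['contact_force'])
E
```

```text
[ 0.53023698 -0.1458817   0.04073039] [ 0.79929753 -3.45159413 -0.50355349]
```

View pics/s7c.png

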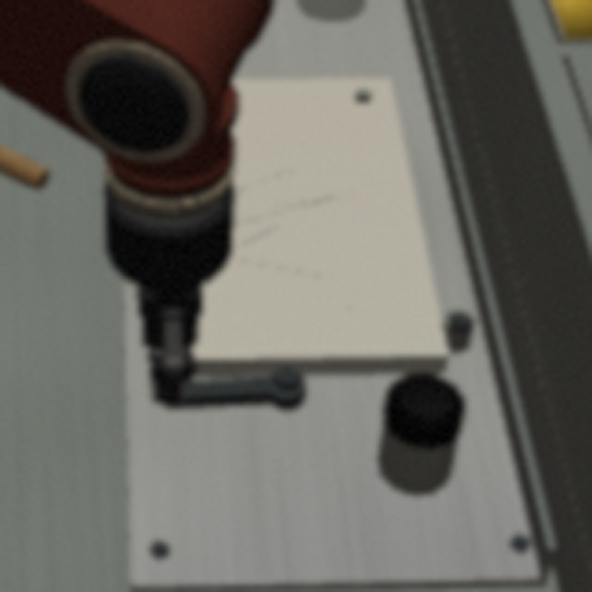

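The hook arm is nearly straight in front of its screw and the toe should meet the board soon. I'll keep creeping.

>>> jog_arm(steps=[{"dx":0.0,"dy":0.015,"dz":0.0,"twist":-0.06},{"dx":-0.01,"dy":0.03,"dz":0.0,"twist":-0.12}])

```text
t: 15.42
tool_pos: [0.5297, -0.144, 0.0407]
tool_rot: [0.078, 3.13, -0.012]
contact_force: [0.9, -3.1, -0.9]
opening: 0.0
```

>>> jog_arm(steps=[{"dx":0.0,"dy":0.015,"dz":0.0,"twist":-0.06},{"dx":0.0,"dy":0.03,"dz":0.0,"twist":-0.12}])

```text
t: 15.68
tool_pos: [0.5295, -0.1431, 0.0408]
tool_rot: [0.111, 3.13, -0.016]
contact_force: [-0.5, -7.6, -0.5]
opening: 0.0001
```

>>> jog_arm(steps=[{"dx":0.0,"dy":0.015,"dz":0.0,"twist":-0.06},{"dx":-0.01,"dy":0.03,"dz":0.0,"twist":-0.12}])

```text
t: 15.92
tool_pos: [0.5291, -0.1427, 0.0409]
tool_rot: [0.145, 3.128, -0.021]
contact_force: [2.1, -8.9, -3.5]
opening: -0.0003
```

The toe has met the board: the force rose from 3 to 9 N. I'll add a little more to clamp it.

>>> jog_arm(steps=[{"dx":0.0,"dy":0.02,"dz":0.0,"twist":0.0},{"dx":0.0,"dy":0.025,"dz":0.0,"twist":0.0}])

```text
t: 16.18
tool_pos: [0.5292, -0.1427, 0.041]
tool_rot: [0.145, 3.127, -0.026]
contact_force: [1.0, -9.2, -2.6]
opening: 0.0003
```

>>> jog_arm(steps=[{"dx":0.0,"dy":0.02,"dz":0.0,"twist":0.0},{"dx":0.0,"dy":0.02,"dz":0.0,"twist":0.0}])

```text
t: 16.42
tool_pos: [0.5291, -0.1428, 0.041]
tool_rot: [0.145, 3.127, -0.031]
contact_force: [0.3, -7.9, -1.7]
opening: 0.0001
```

>>> jog_arm(steps=[{"dx":0.0,"dy":0.03,"dz":0.0,"twist":0.0},{"dx":0.0,"dy":0.035,"dz":0.0,"twist":0.0},{"dx":0.0,"dy":0.035,"dz":0.0,"twist":0.0}])

```text
t: 16.8
tool_pos: [0.5292, -0.1426, 0.0411]
tool_rot: [0.145, 3.126, -0.037]
contact_force: [-0.5, -10.5, -2.3]
opening: -0.0001
```

```bash
python3 - <<'E'
from h import *
o=ctrl.get_obs();print(o['tool_pos'],o['contact_force'])
E
```

```text
[ 0.52915818 -0.14264224  0.04108426] [ -0.50570185 -10.50539333  -2.30679787]
```

>>> jog_arm(steps=[{"dx":0.0,"dy":0.04,"dz":0.0,"twist":0.0},{"dx":0.0,"dy":0.045,"dz":0.0,"twist":0.0}])

```text
t: 17.05
tool_pos: [0.5291, -0.1424, 0.0411]
tool_rot: [0.145, 3.126, -0.045]
contact_force: [2.0, -13.0, -3.8]
opening: -0.0
```

>>> jog_arm(steps=[{"dx":0.0,"dy":-0.05,"dz":0.0,"twist":0.0},{"dx":0.0,"dy":-0.2,"dz":0.0,"twist":0.0},{"dx":0.0,"dy":-0.5,"dz":0.0,"twist":0.0},{"dx":-0.2,"dy":-0.7,"dz":0.4,"twist":0.0},{"dx":-0.5,"dy":-0.8,"dz":1.2,"twist":0.0}])

```text
t: 17.68
tool_pos: [0.4972, -0.1907, 0.1116]
tool_rot: [0.147, 3.131, -0.041]
contact_force: [0.7, 0.3, 0.6]
opening: 0.0002
```

>>> jog_arm(steps=[{"dx":-0.3,"dy":0.0,"dz":0.8,"twist":0.0},{"dx":-0.8,"dy":0.0,"dz":1.6,"twist":0.0},{"dx":-1.6,"dy":0.0,"dz":2.2,"twist":0.0},{"dx":-2.0,"dy":0.0,"dz":2.5,"twist":0.0},{"dx":-2.0,"dy":0.0,"dz":2.5,"twist":0.0}])

```text
t: 18.3
tool_pos: [0.3772, -0.1918, 0.2639]
tool_rot: [0.149, 3.126, -0.045]
contact_force: [0.4, -0.9, 0.1]
opening: -0.0001
```

```bash
python3 - <<'E'
from h import *
im=snap('side','s8')['frame'][160:320,240:400,::-1];cv2.imwrite('pics/s8c.png',cv2.resize(im,None,fx=3.7,fy=3.7,interpolation=2))
im=snap('top','t8')['frame'][125:245,195:385,::-1];cv2.imwrite('pics/t8c.png',cv2.resize(im,None,fx=4,fy=4,interpolation=2))
o=ctrl.get_obs();print(o['tool_pos'],o['contact_force'])
E
```

```text
[ 0.37734854 -0.19096065  0.2610298 ] [-0.35739992 -0.34613513 -0.5965178 ]
```

View pics/s8c.png

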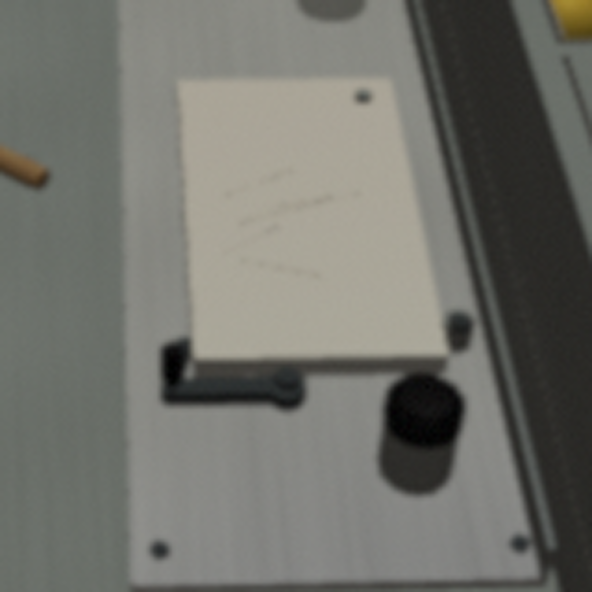

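View pics/t8c.png

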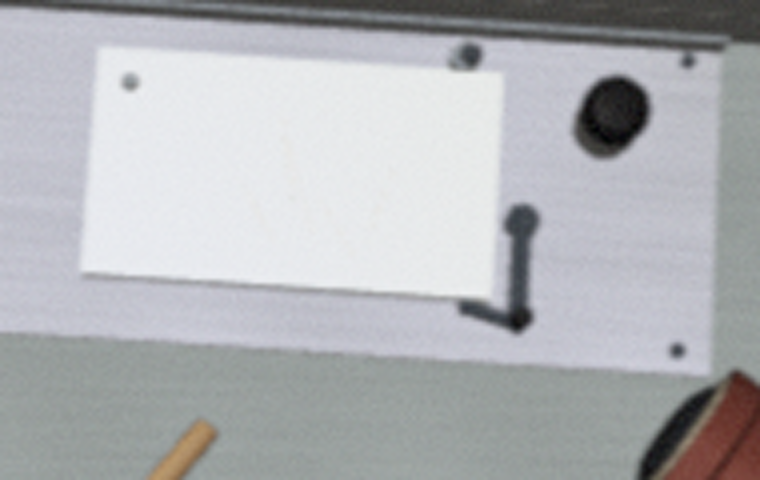

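The top crop shows the toe on the front edge at about (465,305), the back edge on the stop at (465,68), and the arm clear of everything. Handing in.

```bash
python3 -c "
from h import *
print(abs(ctrl.get_obs()['dq']).max()); print(ctrl.finish_job())"
```

```text
0.0304653405004868
the job is handed in; nothing more can be done
None
```

I pushed the board home against the stop and clamped it there with the keeper hook. I then handed the job in at about 18.4 s of the 58 s allowed; no verdict was reported.

- **Board:** I pushed the front edge near the free corner along its arc. At the stop the force rose to about 8–9 N and the tool stopped advancing. I backed off with the hook still open.
- **Hook:** I turned it by the knob against about 3 N of friction. The toe met the board at about 1.0 rad, and I pressed on until the knob force reached about 13 N.
- **Forces:** The highest readings I saw were about 9 N on the board and 13–14 N on the hook, both under the 20 N limit. These are the values at the end of each move, so a brief peak in between would not show.
- **Last pictures:** From above, the toe is on the front edge, the back edge is on the stop and the hole is still over the stud. The shaker had not moved. The arm was about 0.26 m up, clear of everything, with only sensor noise on the force reading.
- **Not checked:** I did not test the clamping by feel after letting go; it rests on the force built up and the pictures. I also did not check the bowl, mug, tub, squeeze bottle, spatula and scraper one by one at the end, but the arm felt no unexpected contact.

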